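# Draw the movement tray home against the sprung bench stop

### The job

Hook the fingertips behind the high back wall of the wooden tray and drag the tray along the bench towards you, square and in line with the sprung steel stop bar, until its front is felt to meet the bar. Press it home against the spring with about 10 N on the bar (beyond what it takes to drag the tray) for half a second, never harder than 15 N, then ease off slowly and take the hand away so that the tray stays bearing against the bar. Keep the watch movement standing upright in the tray and leave the things beside it alone.

Things in the scene. Friction and masses are not known exactly. Their poses are not given: they have to be found in the camera images.
- tray: Open wooden tray, 0.55 to 0.95 kg, 140 mm along its x, 190 mm along y; origin at the centre of its underside, z up. -x is the front, towards the robot: wall 20 mm high, outer face at x = -70 mm. Sides 20 mm high, 34 mm next to the back wall; floor 6 mm thick. A fixed row of steel punches 32 mm high stands inside at the +y side. It starts well clear of the stop bar and slides on the bench with dry friction.
- tray_back (a point): Middle of the top edge of the tray's high back wall (its +x wall, away from the robot), on the outer face: 70 mm in x from the tray's origin, 45 mm above the bench. The wall is 8 mm thick and 190 mm long. At least 60 mm of bench behind it is bare.
- stop: Sprung bench stop: red block fixed to the bench, 30 by 170 mm, 30 mm high; origin on the bench under it, +x towards the tray, y along the bar. On rods before it a steel bar, 160 mm long, 4 to 28 mm above the bench. The bar's face to the tray stands at x = 35 to 80 mm: this setting is not measured, feel or see it. The bar yields to -x on springs, about 6 N per mm, damped, up to 8 mm, and returns.
- movement: Watch movement in its round holder, 38 mm across, 21 mm high, 60 g, standing loose on the tray's floor; origin at the centre of its underside, z up.
- jar: Small clear jar with a lid, 54 mm across, 57 mm high, standing loose beside the tray; origin under its centre. Bystander.
- pocket_watch: Pocket watch lying flat beside the tray, 46 mm across, 12 mm thick, with a 10 mm crown stub; origin under its centre. Bystander.
- casing_ring: Plastic ring lying flat beside the stop, 48 mm outside, 36 mm inside, 18 mm high; origin under its centre. Bystander.
Mind the look-alikes: they are no part of the job. Leave any blue, green or purple look-alike of the movement alone.

How it is judged:
By the outcome, as a careful person would: the job done as asked, in the order asked, and still so for the second after the job is handed in, with the robot touching nothing.
It also fails if it takes over 54 s, if anything falls off the work surface, if the arm or the gripper's body presses on something with over 40 N, if the wrist force passes 120 N, or if a joint passes its speed limit or range.

### The arm

A 7-joint arm with a two-finger parallel gripper is mounted at the origin on the work surface. World frame = base frame: x ahead of the robot, y to its left, z up, the work surface at z = 0. Lengths are in m, angles in rad, forces in N, time in s.
With the tool pointing down it reaches from about 0.4 to 0.875 m from the base axis. Payload 19.3 kg.
Tool frame: the origin (TCP) lies between the finger pads; the fingertips stand 17 mm ahead of it and the grasp point (between the pads) lies 2 mm behind it; x points along the fingers, y is the direction in which the jaws open and shut, and the axes are right-handed (so a half turn about x gives the same grasp; the last joint's range is limited). The gripper opens to 85 mm and grips with 20 to 120 N. Pads are 22 mm wide; open, the fingers measure 114 mm over their backs; the gripper's body (76 mm by 85 mm) begins 54 mm behind the grasp point. The pads swing forward as they close: fully open they stand 13 mm farther back than shut.
Start: joints at [1.114, 0.521, -0.036, 1.599, 0.021, 1.021, -0.113], TCP at [0.236, -0.579, 0.223] pointing down, gripper open.
Joint ranges: [-2.91, 2.91], [-0.3, 2.13], [-1.5, 1.42], [0.17, 2.43], [-1.26, 4.41], [0.16, 1.93], [-2.52, 2.52]. Speed limits (rad/s): [1.89, 1.89, 2.39, 2.39, 3.01, 3.01, 3.01].

### API

Orientations are given as [roll, pitch, yaw] about the fixed x, y, z axes, in that order (R = Rz(yaw) Ry(pitch) Rx(roll)).
In Python, from workcell import bot gives the robot as it stands.
- The arm moves only by the shell command python3 -m creep 'ROWS' [FORCE]. ROWS is JSON, a list of rows, each an object of numbers: "wx", "wy", "wz": the turn, a rotation vector about the tool's x, y, z in degrees; "tx", "ty", "tz": the shift along the tool's x, y, z in m; "claw": the closure, from 0 (fully open) to 1 (shut). A call has 1 to 8 rows; each row is the pose to reach, as a shift and turn from the pose measured when the call began, along the tool's axes at that moment; what a row does not reach only later rows make up. A row lasts 1/10 s, in which the tool goes at most 50 mm and 8.59 degrees, less where a joint would pass 70% of its speed; a pose out of reach is approached as far as the arm can. A call with a gripper value outside its range is refused whole. The fingers move at their own pace and stop on an object; FORCE is the grip in N (left out, the last holds). Time passes only in rows, so rows that repeat a pose let the fingers close. It gives the time, the measured TCP pose, the force and the opening at its end, in the units of the state.
- bot.observe(): the state, without advancing time (a new reading comes with each control period).
- bot.grab_frame(name): name is "side" or "top"; returns the picture (420x560x3 uint8, blue, green, red); there is no depth.
- bot.get_calibration(name): a dict with "fx", "fy", "cx", "cy" (pixels), "R" (3x3) and "t" (3): a world point X has camera coordinates R X + t. Camera axes: x right, y down, z forward; pixel columns grow to the right and rows downward; lengths in m; the calibration is good to about 2 mm. A picture is of the moment at which its call begins. get_calibration takes no time and is no camera call.
- bot.job_done(): hands the job in, once; it reports no verdict.
The state is a dict: "clock": time; "qpos": joint angles; "qd": joint speeds; "joint_efforts": joint torques, N m; "position": TCP position; "tool_rot": TCP orientation; "force": force on the tool from outside, world axes, zero at the start; "moment": the same for the moment, N m; "grip_width": finger opening in m.
Only numpy, scipy, OpenCV 4.12 (cv2) and the standard library are available. Lean on these libraries where they do the work, as an engineer would, in place of code of your own. Each camera call takes 0.05 s, during which the arm holds its last target.

## Working session

There is one attempt and no reset: what is moved stays moved. The work goes in short steps, Python scripts to look and compute and a shell command to move; the robot and the scene stay as the last step left them, time stands still between calls to the robot, and variables do not carry over. Pictures are saved under pics/ and viewed, and the job is handed in when it is done.

```bash
ls; mkdir -p pics; python3 - <<'E'
from workcell import bot
import cv2,numpy as np
print(bot.observe())
for n in("side","top"):
    cv2.imwrite(f"pics/{n}0.png",bot.grab_frame(n)); c=bot.get_calibration(n); print(n,c)
E
```

```text
pics
{'clock': 0.0, 'qpos': array([ 1.11380784,  0.52201718, -0.0363141 ,  1.60002859,  0.02120021,
        1.02111517, -0.11279726]), 'qd': array([ 0.00098299, -0.00087083, -0.00099166,  0.00110562,  0.00140826,
       -0.00081999,  0.00097022]), 'joint_efforts': array([-2.20046513e-04, -9.27111769e+01,  1.98063187e+00, -3.69933450e+01,
        1.79886434e-02,  8.05425108e-03,  5.67776840e-05]), 'position': array([ 0.23557788, -0.57850701,  0.22281655]), 'tool_rot': array([-1.49227263,  1.56961304,  2.03609023]), 'force': array([ 0.53823947,  0.0407019 , -0.33139641]), 'moment': array([ 0.0095388 ,  0.02060743, -0.03670317]), 'grip_width': 0.08539644503238181}
side {'fx': 379.1191278924951, 'fy': 379.1191278924951, 'cx': 283.97256895060247, 'cy': 210.70691207684476, 'R': array([[-0.99983353, -0.00946423,  0.01559918],
       [-0.01730791,  0.76253631, -0.64671386],
       [-0.00577429, -0.64687619, -0.76257317]]), 't': array([0.5563144 , 0.01869193, 0.83247469])}
top {'fx': 388.79694744141796, 'fy': 388.79694744141796, 'cx': 277.8465095417042, 'cy': 204.434337380147, 'R': array([[ 0.09094998, -0.99583159, -0.00689539],
       [-0.96342097, -0.08623294, -0.25373986],
       [ 0.25208756,  0.0297208 , -0.96724792]]), 't': array([-0.02796638,  0.5836251 ,  0.5928048 ])}
```

View pics/side0.png

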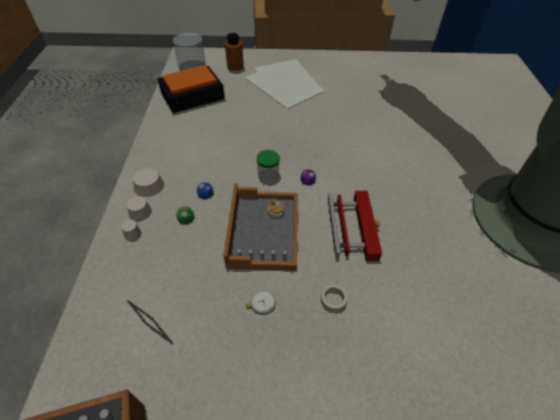

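View pics/top0.png

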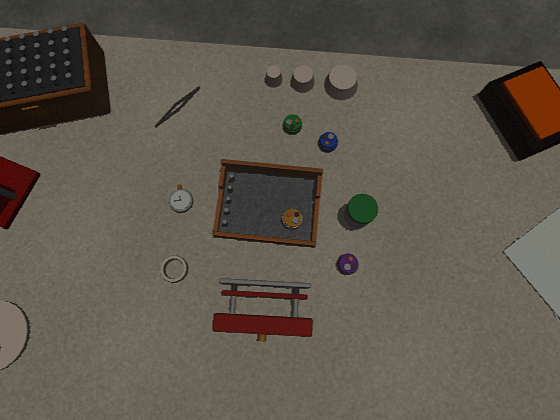

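The top view shows the tray at about (268,203), the bar at row 283, the red block at row 325, the jar at (362,208) and the movement at (292,218). Next I'll enlarge it to read the corners.

```bash
python3 - <<'E'
import cv2
a=cv2.imread("pics/top0.png")
cv2.imwrite("pics/topz.png",cv2.resize(a[145:345,190:390],(800,800),interpolation=cv2.INTER_CUBIC)[:600])
cv2.imwrite("pics/topz2.png",cv2.resize(a[260:345,200:330],None,fx=6,fy=6,interpolation=cv2.INTER_CUBIC))
a=cv2.imread("pics/side0.png")
cv2.imwrite("pics/sidez.png",cv2.resize(a[170:290,210:400],None,fx=4,fy=4,interpolation=cv2.INTER_CUBIC))
E
```

```text
(no output)
```

View pics/topz.png

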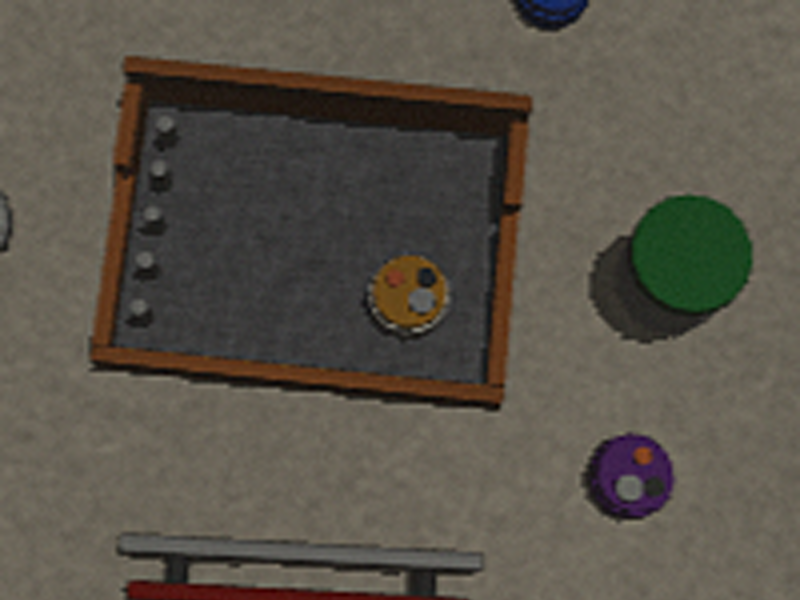

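View pics/topz2.png

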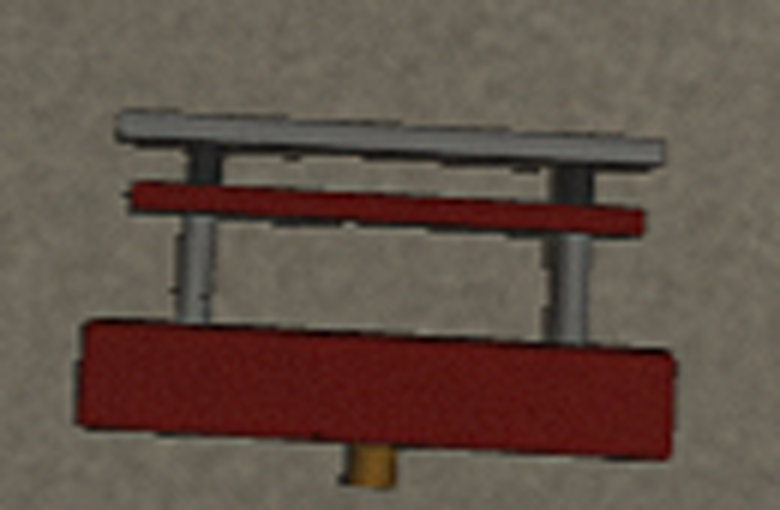

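View pics/sidez.png

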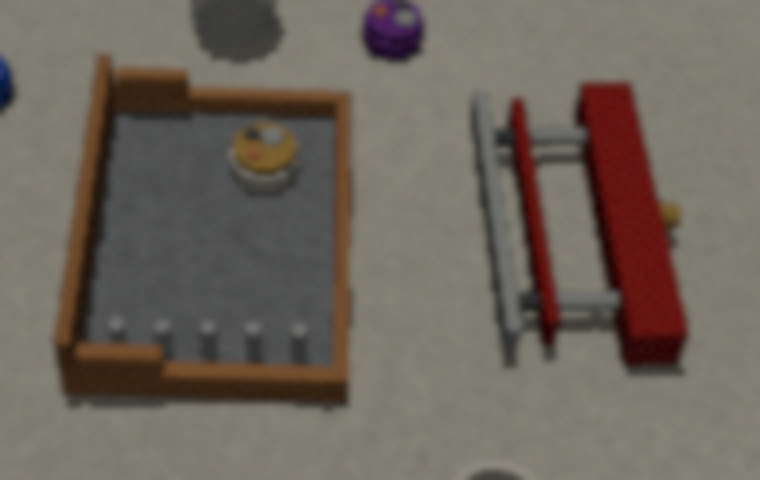

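```bash
cat > h.py <<'E'
import numpy as np
from workcell import bot
def ray(n,u,v,z):
    c=bot.get_calibration(n);R=np.array(c['R']);t=np.array(c['t'])
    d=R.T@np.array([(u-c['cx'])/c['fx'],(v-c['cy'])/c['fy'],1]);o=-R.T@t
    return o+d*(z-o[2])/d[2]
E
python3 - <<'E'
from h import *
T=lambda u,v,z:ray('top',190+u/4-.4,145+v/4-.4,z)
B=lambda u,v,z:ray('top',200+u/6-.4,260+v/6-.4,z)
S=lambda u,v,z:ray('side',210+u/4-.4,170+v/4-.4,z)
def seg(n,a,b):
    d=b-a; print(n,a.round(4),b.round(4),'len',np.linalg.norm(d).round(4),'normal yaw deg',np.degrees(np.arctan2(d[0],-d[1])).round(2),'mid',((a+b)/2).round(4))
seg('back T',T(126,58,.045),T(531,96,.045))
seg('front T',T(94,361,.02),T(500,398,.02))
seg('back S',S(62,345,.045),S(100,57,.045))
seg('front S',S(347,378,.02),S(350,94,.02))
seg('bar T',B(117,109,.028),B(665,140,.028))
seg('bar S',S(507,330,.028),S(475,92,.028))
seg('blk T',B(85,320,.03),B(675,351,.03))
seg('blkrear T',B(78,429,.03),B(672,459,.03))
seg('blk S',S(622,332,.03),S(582,85,.03))
print('jar',ray('top',362,208,.057),'mov',ray('top',190+409/4,145+290/4,.021))
print('watch',ray('top',181,201,.012),'ring',ray('top',174,269,.018),'blue',ray('top',328,142,.02),'green',ray('top',292,124,.02),'purple',ray('top',348,264,.02))
E
```

```text
back T [0.6689 0.1385 0.045 ] [ 0.6669 -0.0498  0.045 ] len 0.1883 normal yaw deg -0.62 mid [0.6679 0.0444 0.045 ]
front T [0.5303 0.1392 0.02  ] [ 0.53   -0.0468  0.02  ] len 0.186 normal yaw deg -0.1 mid [0.5301 0.0462 0.02  ]
back S [0.6652 0.1388 0.045 ] [ 0.6651 -0.0479  0.045 ] len 0.1867 normal yaw deg -0.05 mid [0.6651 0.0454 0.045 ]
front S [0.5317 0.1384 0.02  ] [ 0.5279 -0.047   0.02  ] len 0.1854 normal yaw deg -1.18 mid [0.5298 0.0457 0.02  ]
bar T [0.4541 0.1169 0.028 ] [ 0.4597 -0.0435  0.028 ] len 0.1606 normal yaw deg 2.01 mid [0.4569 0.0367 0.028 ]
bar S [0.4543 0.1147 0.028 ] [ 0.4594 -0.0427  0.028 ] len 0.1575 normal yaw deg 1.85 mid [0.4568 0.036  0.028 ]
blk T [0.3942 0.1181 0.03  ] [ 0.4011 -0.0504  0.03  ] len 0.1685 normal yaw deg 2.34 mid [0.3976 0.0338 0.03  ]
blkrear T [0.3646 0.1161 0.03  ] [ 0.3719 -0.0515  0.03  ] len 0.1678 normal yaw deg 2.5 mid [0.3682 0.0323 0.03  ]
blk S [0.3991 0.1161 0.03  ] [ 0.4001 -0.0476  0.03  ] len 0.1636 normal yaw deg 0.35 mid [0.3996 0.0343 0.03  ]
jar [ 0.59525127 -0.12279893  0.057     ] mov [ 0.5754382  -0.00236505  0.021     ]
watch [0.59058256 0.20995056 0.012     ] ring [0.46271026 0.20127098 0.018     ] blue [ 0.73186978 -0.05933424  0.02      ] green [0.7638846 0.0135269 0.02     ] purple [ 0.49954505 -0.10873669  0.02      ]
```

```bash
cat >> h.py <<'E'
import cv2
from scipy.ndimage import map_coordinates, gaussian_filter
def edge(img,n,p,q,z,sign=0,w=3):
    """refine edge p->q (px): max-gradient along normals, fit line, cast; sign picks rising/falling along +normal"""
    g=gaussian_filter(img.astype(float).sum(2) if img.ndim==3 else img.astype(float),.7)
    p=np.array(p,float);q=np.array(q,float);d=q-p;L=np.hypot(*d);d/=L;nn=np.array([-d[1],d[0]])
    if nn[1]<0: nn=-nn
    s=np.arange(-w,w+.01,.25);pts=[]
    for a in np.linspace(.06*L,.94*L,50):
        c=p+d*a; xy=c+s[:,None]*nn
        pr=np.gradient(map_coordinates(g,[xy[:,1],xy[:,0]],order=1))
        k=np.argmax(pr*sign if sign else abs(pr)); pts.append(c+s[k]*nn)
    P=np.array([ray(n,*x,z) for x in pts])[:,:2].astype(np.float32)
    vx,vy,x0,y0=cv2.fitLine(P,cv2.DIST_HUBER,0,.0005,.01).ravel()
    if vy<0: vx,vy=-vx,-vy
    return np.degrees(np.arctan2(-vx,vy)), x0+vx/vy*(0.04-y0)
E
python3 - <<'E'
from h import *
a=cv2.imread('pics/top0.png');s=cv2.imread('pics/side0.png')
T=lambda u,v:(190+u/4-.4,145+v/4-.4)
B=lambda u,v:(200+u/6-.4,260+v/6-.4)
S=lambda u,v:(210+u/4-.4,170+v/4-.4)
r=lambda m:m[:,:,2].astype(float)-m[:,:,0]
print('yaw, x at y=.04')
print('tray back',edge(r(a),'top',T(126,58),T(531,96),.045,1))
print('tray front',edge(r(a),'top',T(94,361),T(500,398),.02,-1))
print('bar',edge(a,'top',B(117,109),B(665,140),.028))
print('blk f',edge(r(a),'top',B(85,320),B(675,351),.03,1))
print('blk r',edge(r(a),'top',B(78,429),B(672,459),.03,-1))
print('tray back S',edge(r(s),'side',S(62,345),S(100,57),.045))
print('tray front S',edge(r(s),'side',S(347,378),S(350,94),.02))
print('bar S',edge(s,'side',S(507,330),S(475,92),.028))
print('blk S',edge(r(s),'side',S(622,332),S(582,85),.03))
from scipy.spatial.transform import Rotation as Ro
o=bot.observe();print(Ro.from_euler('xyz',o['tool_rot']).as_matrix().round(3))
E
```

```text
yaw, x at y=.04
tray back (np.float32(-0.86016417), np.float32(0.66847634))
tray front (np.float32(-0.75020486), np.float32(0.52913415))
bar (np.float32(1.1777816), np.float32(0.45673308))
blk f (np.float32(2.0707467), np.float32(0.39688864))
blk r (np.float32(2.2153966), np.float32(0.36857155))
tray back S (np.float32(-0.9143276), np.float32(0.66746897))
tray front S (np.float32(-2.711521), np.float32(0.53438133))
bar S (np.float32(2.4996827), np.float32(0.4619369))
blk S (np.float32(2.0848513), np.float32(0.39879718))
[[-0.     0.377 -0.926]
 [ 0.001 -0.926 -0.377]
 [-1.    -0.001  0.   ]]
```

```bash
python3 -m creep '[{"wx":8,"ty":-0.025,"tz":-0.042},{"wx":16,"ty":-0.05,"tz":-0.084},{"wx":23,"ty":-0.075,"tz":-0.126},{"wx":23,"ty":-0.1,"tz":-0.168},{"wx":23,"ty":-0.125,"tz":-0.21},{"wx":23,"ty":-0.15,"tz":-0.252},{"wx":23,"ty":-0.175,"tz":-0.294},{"wx":23,"ty":-0.2,"tz":-0.336}]'
```

```text
$[0]: bad value
```

```bash
python3 -m creep '[{"wx":8,"wy":0,"wz":0,"tx":0,"ty":-0.025,"tz":-0.042,"claw":0},{"wx":16,"wy":0,"wz":0,"tx":0,"ty":-0.05,"tz":-0.084,"claw":0},{"wx":23,"wy":0,"wz":0,"tx":0,"ty":-0.075,"tz":-0.126,"claw":0},{"wx":23,"wy":0,"wz":0,"tx":0,"ty":-0.1,"tz":-0.168,"claw":0},{"wx":23,"wy":0,"wz":0,"tx":0,"ty":-0.125,"tz":-0.21,"claw":0},{"wx":23,"wy":0,"wz":0,"tx":0,"ty":-0.15,"tz":-0.252,"claw":0},{"wx":23,"wy":0,"wz":0,"tx":0,"ty":-0.175,"tz":-0.294,"claw":0},{"wx":23,"wy":0,"wz":0,"tx":0,"ty":-0.2,"tz":-0.336,"claw":0}]'; cat > go.py <<'E'
import sys
from h import *
from scipy.spatial.transform import Rotation as Ro
o=bot.observe();M=Ro.from_euler('xyz',o['tool_rot']).as_matrix()
yaw=np.degrees(np.arctan2(M[0,1],-M[1,1]))
print('t',round(o['clock'],2),'p',o['position'].round(4),'yaw',yaw.round(2),'tilt',np.degrees(np.arccos(-M[2,0])).round(2),'F',o['force'].round(2),'M',o['moment'].round(2),'gw',round(o['grip_width'],4),'q',o['qpos'].round(2))
if len(sys.argv)>1:
    x,y,z,w=map(float,sys.argv[1:])
    W=Ro.from_euler('z',w,degrees=True).as_matrix()@np.array([[0,0,-1],[0,-1,0],[-1,0,0.]])
    print('shift',(M.T@(np.array([x,y,z])-o['position'])).round(4),'turn',np.degrees(Ro.from_matrix(M.T@W).as_rotvec()).round(2))
E
python3 go.py .705 .045 .2 -.85
```

```text
clock: 0.9
position: [0.4721, -0.2648, 0.223]
tool_rot: [-0.966, 1.57, 2.161]
force: [0.8, -0.8, 0.6]
grip_width: 0.0853
t 0.9 p [ 0.4721 -0.2648  0.223 ] yaw -0.84 tilt 0.06 F [ 0.85 -0.79  0.62] M [-0.05 -0.05 -0.03] gw 0.0853 q [ 0.43  0.39 -0.04  1.82  0.02  0.93 -1.2 ]
shift [ 0.0232 -0.3132 -0.2283] turn [0.01 0.04 0.05]
```

```bash
python3 -m creep '[{"wx":0,"wy":0,"wz":0,"tx":0.01,"ty":-0.04,"tz":-0.029,"claw":0},{"wx":0,"wy":0,"wz":0,"tx":0.01,"ty":-0.08,"tz":-0.058,"claw":0},{"wx":0,"wy":0,"wz":0,"tx":0.01,"ty":-0.12,"tz":-0.087,"claw":0},{"wx":0,"wy":0,"wz":0,"tx":0.01,"ty":-0.16,"tz":-0.116,"claw":0},{"wx":0,"wy":0,"wz":0,"tx":0.01,"ty":-0.2,"tz":-0.145,"claw":0},{"wx":0,"wy":0,"wz":0,"tx":0.01,"ty":-0.24,"tz":-0.175,"claw":0},{"wx":0,"wy":0,"wz":0,"tx":0.01,"ty":-0.28,"tz":-0.204,"claw":0},{"wx":0,"wy":0,"wz":0,"tx":0.01,"ty":-0.313,"tz":-0.228,"claw":0}]';python3 go.py .703 .0455 .045 -.85;
```

```text
clock: 1.7
position: [0.7056, 0.0477, 0.2126]
tool_rot: [-0.829, 1.569, 2.299]
force: [-0.7, -0.7, -0.4]
grip_width: 0.0854
t 1.7 p [0.7056 0.0477 0.2126] yaw -0.76 tilt 0.11 F [-0.68 -0.7  -0.39] M [-0.02 -0.02 -0.02] gw 0.0854 q [-0.1   0.67 -0.08  1.36  0.05  1.12 -1.77]
shift [0.1676 0.0025 0.0023] turn [0.09 0.07 0.08]
```

```bash
python3 -m creep '[{"wx":0,"wy":0,"wz":0,"tx":0.03,"ty":0.002,"tz":0.002,"claw":0},{"wx":0,"wy":0,"wz":0,"tx":0.06,"ty":0.002,"tz":0.002,"claw":0},{"wx":0,"wy":0,"wz":0,"tx":0.09,"ty":0.002,"tz":0.002,"claw":0},{"wx":0,"wy":0,"wz":0,"tx":0.12,"ty":0.002,"tz":0.002,"claw":0},{"wx":0,"wy":0,"wz":0,"tx":0.145,"ty":0.002,"tz":0.002,"claw":0},{"wx":0,"wy":0,"wz":0,"tx":0.16,"ty":0.002,"tz":0.002,"claw":0},{"wx":0,"wy":0,"wz":0,"tx":0.168,"ty":0.002,"tz":0.002,"claw":0},{"wx":0,"wy":0,"wz":0,"tx":0.168,"ty":0.002,"tz":0.002,"claw":0}]';python3 go.py .703 .0455 .027 -.85;python3 - <<'E'
from h import *
s=bot.grab_frame('side');t=bot.grab_frame('top')
cv2.imwrite('pics/s1.png',s);cv2.imwrite('pics/t1.png',t)
cv2.imwrite('pics/st1.png',cv2.resize(s[130:280,170:370],(800,600),interpolation=cv2.INTER_CUBIC))
E
```

```text
clock: 2.5
position: [0.7031, 0.0459, 0.0441]
tool_rot: [-0.535, 1.568, 2.593]
force: [0.1, 0.6, -0.1]
grip_width: 0.0853
t 2.5 p [0.7031 0.0459 0.0441] yaw -0.77 tilt 0.14 F [ 0.14  0.56 -0.15] M [ 0.02 -0.02 -0.01] gw 0.0853 q [-0.1   0.85 -0.08  1.48  0.08  0.82 -1.79]
shift [0.0171 0.0005 0.0001] turn [0.08 0.12 0.07]
```

View pics/st1.png

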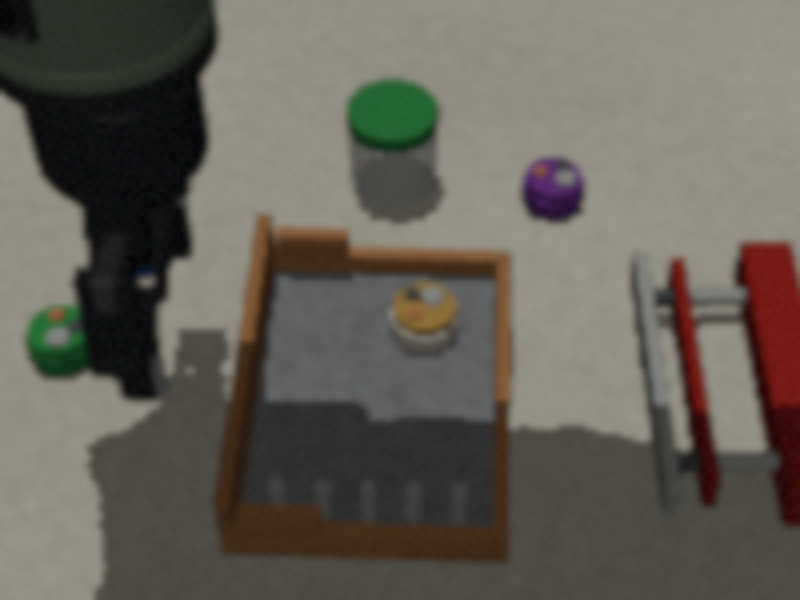

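View pics/t1.png

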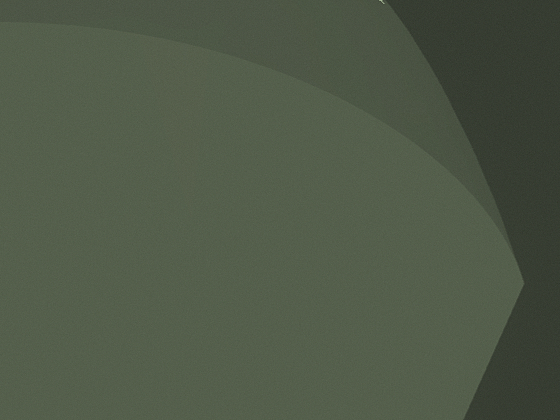

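The side view shows the fingers behind the back wall, with the near fingertip at about (205,228) and bare bench around it. The arm blocks the top view. I'll work out the fingertip height.

```bash
python3 - <<'E'
from h import *
for u,v in((201,228),(209,228)):
  for z in(.01,.02,.03,.04): print(u,z,ray('side',u,v,z).round(4))
E
```

```text
201 0.01 [0.729  0.0478 0.01  ]
201 0.02 [0.7263 0.0554 0.02  ]
201 0.03 [0.7236 0.0631 0.03  ]
201 0.04 [0.721  0.0708 0.04  ]
209 0.01 [0.7124 0.0474 0.01  ]
209 0.02 [0.71   0.0551 0.02  ]
209 0.03 [0.7076 0.0627 0.03  ]
209 0.04 [0.7052 0.0704 0.04  ]
```

```bash
python3 - <<'E'
from h import *
s=cv2.imread('pics/s1.png')
cv2.imwrite('pics/s1z.png',cv2.resize(s[160:240,170:260],None,fx=7,fy=7,interpolation=cv2.INTER_CUBIC))
for p in((.703,.0885,.03),(.703,.0885,.04),(.703,.0885,.06),(.703,.1,.03),(.703,.1,.04),(.703,.1,.06),(.703,.0025,.04),(.703,.0025,.06)):
    c=bot.get_calibration('side');x=np.array(c['R'])@np.array(p)+c['t'];u=c['fx']*x[0]/x[2]+c['cx'];v=c['fy']*x[1]/x[2]+c['cy'];print(p,u.round(1),v.round(1))
E
```

```text
(0.703, 0.0885, 0.03) 209.5 238.4
(0.703, 0.0885, 0.04) 208.8 235.3
(0.703, 0.0885, 0.06) 207.4 229.1
(0.703, 0.1, 0.03) 208.7 243.1
(0.703, 0.1, 0.04) 208.0 240.1
(0.703, 0.1, 0.06) 206.6 233.9
(0.703, 0.0025, 0.04) 214.5 202.4
(0.703, 0.0025, 0.06) 213.3 196.0
```

View pics/s1z.png

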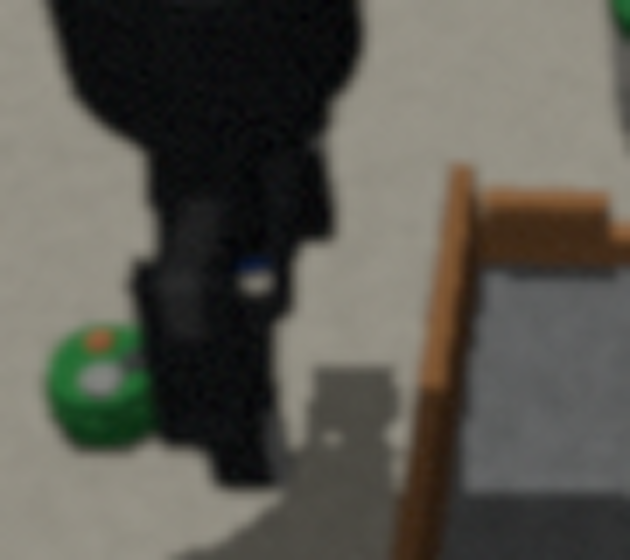

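```bash
python3 -m creep '[{"wx":0,"wy":0,"wz":0,"tx":0.007,"ty":0,"tz":0,"claw":0},{"wx":0,"wy":0,"wz":0,"tx":0.014,"ty":0,"tz":0,"claw":0},{"wx":0,"wy":0,"wz":0,"tx":0.014,"ty":0,"tz":0,"claw":0}]';python3 go.py .703 .0455 .027 -.85;python3 - <<'E'
from h import *
s=bot.grab_frame('side')
cv2.imwrite('pics/s2.png',s)
cv2.imwrite('pics/s2z.png',cv2.resize(s[160:240,170:260],None,fx=7,fy=7,interpolation=cv2.INTER_CUBIC))
E
```

```text
clock: 2.9
position: [0.7035, 0.046, 0.0308]
tool_rot: [-0.93, 1.569, 2.199]
force: [-0.5, -0.4, -0.1]
grip_width: 0.0856
t 2.9 p [0.7035 0.046  0.0308] yaw -0.77 tilt 0.1 F [-0.5  -0.37 -0.07] M [-0.02  0.1   0.02] gw 0.0856 q [-0.1   0.87 -0.08  1.48  0.08  0.8  -1.79]
shift [0.0038 0.0005 0.0005] turn [0.08 0.06 0.08]
```

View pics/s2z.png

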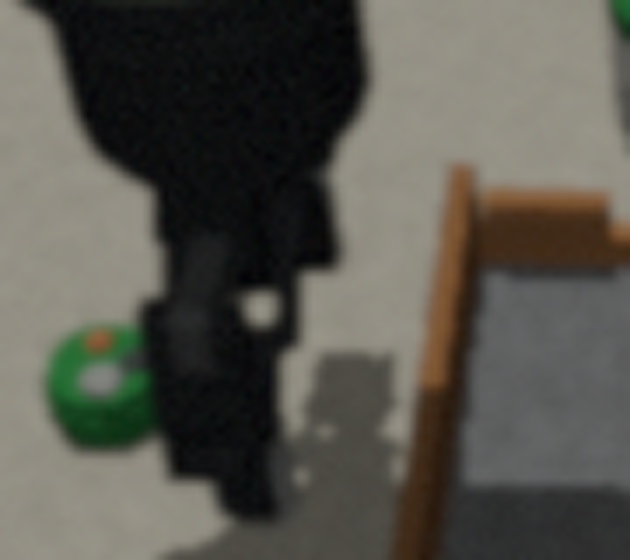

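The near fingertip is now at about (205.7,234), which is still around wall-top height. I'll go lower and watch the force.

```bash
python3 -m creep '[{"wx":0,"wy":0,"wz":0,"tx":0.004,"ty":0,"tz":0,"claw":0},{"wx":0,"wy":0,"wz":0,"tx":0.008,"ty":0,"tz":0,"claw":0},{"wx":0,"wy":0,"wz":0,"tx":0.008,"ty":0,"tz":0,"claw":0}]';python3 go.py .703 .0455 .027 -.85;python3 - <<'E'
from h import *
s=bot.grab_frame('side')
cv2.imwrite('pics/s3.png',s)
cv2.imwrite('pics/s3z.png',cv2.resize(s[160:250,170:260],None,fx=6,fy=6,interpolation=cv2.INTER_CUBIC))
t=bot.grab_frame('top')
cv2.imwrite('pics/t3.png',t)
E
```

```text
clock: 3.25
position: [0.7033, 0.046, 0.0225]
tool_rot: [-0.728, 1.569, 2.4]
force: [-0.7, -0.3, -0.6]
grip_width: 0.085
t 3.25 p [0.7033 0.046  0.0225] yaw -0.77 tilt 0.11 F [-0.69 -0.26 -0.57] M [-0.04  0.02 -0.02] gw 0.085 q [-0.1   0.88 -0.08  1.48  0.08  0.78 -1.79]
shift [-0.0045  0.0005  0.0003] turn [0.08 0.09 0.08]
```

View pics/s3z.png

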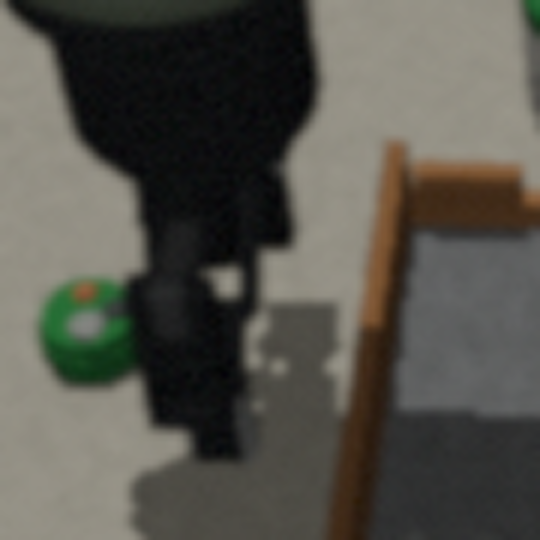

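No contact force yet, and by pixel the tip (206,237) is at z of about 0.03. I'll keep going down in small guarded steps.

```bash
python3 -m creep '[{"wx":0,"wy":0,"wz":0,"tx":0.002,"ty":0,"tz":0,"claw":0},{"wx":0,"wy":0,"wz":0,"tx":0.004,"ty":0,"tz":0,"claw":0},{"wx":0,"wy":0,"wz":0,"tx":0.004,"ty":0,"tz":0,"claw":0}]'
python3 -m creep '[{"wx":0,"wy":0,"wz":0,"tx":0.001,"ty":0,"tz":0,"claw":0},{"wx":0,"wy":0,"wz":0,"tx":0.002,"ty":0,"tz":0,"claw":0},{"wx":0,"wy":0,"wz":0,"tx":0.002,"ty":0,"tz":0,"claw":0}]';python3 go.py
```

```text
clock: 3.65
position: [0.7034, 0.046, 0.0188]
tool_rot: [-0.806, 1.569, 2.322]
force: [0.1, 0.8, -0.4]
grip_width: 0.0855
clock: 3.95
position: [0.7034, 0.046, 0.0167]
tool_rot: [-0.782, 1.569, 2.346]
force: [-0.2, 0.5, 0.7]
grip_width: 0.0855
t 3.95 p [0.7034 0.046  0.0167] yaw -0.77 tilt 0.11 F [-0.21  0.47  0.72] M [-0.02  0.04 -0.01] gw 0.0855 q [-0.1   0.89 -0.08  1.48  0.08  0.78 -1.79]
```

```bash
python3 -m creep '[{"wx":0,"wy":0,"wz":0,"tx":0.0015,"ty":0,"tz":0.002,"claw":0},{"wx":0,"wy":0,"wz":0,"tx":0.003,"ty":0,"tz":0.005,"claw":0},{"wx":0,"wy":0,"wz":0,"tx":0.0045,"ty":0,"tz":0.008,"claw":0},{"wx":0,"wy":0,"wz":0,"tx":0.006,"ty":0,"tz":0.011,"claw":0},{"wx":0,"wy":0,"wz":0,"tx":0.006,"ty":0,"tz":0.014,"claw":0},{"wx":0,"wy":0,"wz":0,"tx":0.006,"ty":0,"tz":0.017,"claw":0},{"wx":0,"wy":0,"wz":0,"tx":0.006,"ty":0,"tz":0.017,"claw":0}]';python3 go.py .68 .0455 .01 -.8;python3 - <<'E'
from h import *
s=bot.grab_frame('side')
cv2.imwrite('pics/s4.png',s)
cv2.imwrite('pics/s4z.png',cv2.resize(s[160:250,170:260],None,fx=6,fy=6,interpolation=cv2.INTER_CUBIC))
E
```

```text
clock: 4.65
position: [0.686, 0.0462, 0.0108]
tool_rot: [-0.712, 1.569, 2.416]
force: [-0.1, 0.0, -0.3]
grip_width: 0.0854
t 4.65 p [0.686  0.0462 0.0108] yaw -0.76 tilt 0.12 F [-0.1   0.01 -0.3 ] M [ 0.02 -0.04  0.02] gw 0.0854 q [-0.11  0.87 -0.08  1.54  0.08  0.74 -1.8 ]
shift [0.0008 0.0008 0.006 ] turn [0.04 0.09 0.08]
```

View pics/s4z.png

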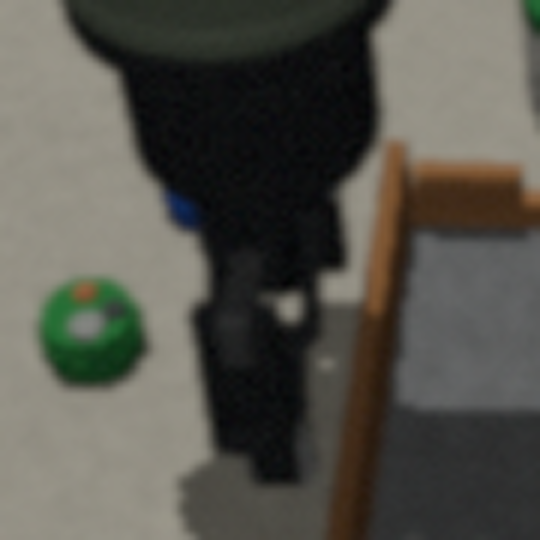

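The tips are now at about (205..220,240) in full-frame pixels, just behind the wall, with a small gap. Closing in slowly.

```bash
python3 -m creep '[{"wx":0,"wy":0,"wz":0,"tx":0,"ty":0,"tz":0.001,"claw":0},{"wx":0,"wy":0,"wz":0,"tx":0,"ty":0,"tz":0.002,"claw":0},{"wx":0,"wy":0,"wz":0,"tx":0,"ty":0,"tz":0.003,"claw":0},{"wx":0,"wy":0,"wz":0,"tx":0,"ty":0,"tz":0.004,"claw":0},{"wx":0,"wy":0,"wz":0,"tx":0,"ty":0,"tz":0.005,"claw":0},{"wx":0,"wy":0,"wz":0,"tx":0,"ty":0,"tz":0.006,"claw":0}]';python3 go.py
python3 -m creep '[{"wx":0,"wy":0,"wz":0,"tx":0,"ty":0,"tz":0.001,"claw":0},{"wx":0,"wy":0,"wz":0,"tx":0,"ty":0,"tz":0.002,"claw":0},{"wx":0,"wy":0,"wz":0,"tx":0,"ty":0,"tz":0.003,"claw":0}]';python3 go.py
python3 -m creep '[{"wx":0,"wy":0,"wz":0,"tx":0,"ty":0,"tz":0.001,"claw":0},{"wx":0,"wy":0,"wz":0,"tx":0,"ty":0,"tz":0.002,"claw":0},{"wx":0,"wy":0,"wz":0,"tx":0,"ty":0,"tz":0.003,"claw":0}]';python3 go.py
```

```text
clock: 5.3
position: [0.6802, 0.0463, 0.0108]
tool_rot: [-0.808, 1.569, 2.32]
force: [0.3, -0.3, -1.4]
grip_width: 0.0855
t 5.3 p [0.6802 0.0463 0.0108] yaw -0.77 tilt 0.11 F [ 0.28 -0.33 -1.4 ] M [-0.01  0.03 -0.01] gw 0.0855 q [-0.11  0.86 -0.08  1.56  0.08  0.72 -1.8 ]
clock: 5.6
position: [0.6775, 0.0464, 0.0109]
tool_rot: [-1.253, 1.569, 1.876]
force: [2.9, 0.6, -2.5]
grip_width: 0.0853
t 5.6 p [0.6775 0.0464 0.0109] yaw -0.77 tilt 0.09 F [ 2.93  0.57 -2.51] M [ 0.08 -0.77  0.  ] gw 0.0853 q [-0.11  0.86 -0.08  1.57  0.09  0.72 -1.81]
clock: 5.9
position: [0.6746, 0.0464, 0.0109]
tool_rot: [-1.409, 1.569, 1.719]
force: [4.1, -0.4, -2.7]
grip_width: 0.0856
t 5.9 p [0.6746 0.0464 0.0109] yaw -0.76 tilt 0.09 F [ 4.06 -0.4  -2.7 ] M [ 0.03 -0.73  0.03] gw 0.0856 q [-0.11  0.86 -0.08  1.57  0.09  0.71 -1.81]
```

```bash
python3 -m creep '[{"wx":-0.1,"wy":0,"wz":0,"tx":0.0002,"ty":0.0001,"tz":0.0015,"claw":0},{"wx":-0.2,"wy":0,"wz":0,"tx":0.0003,"ty":0.0002,"tz":0.003,"claw":0},{"wx":-0.3,"wy":0,"wz":0,"tx":0.0004,"ty":0.0003,"tz":0.005,"claw":0},{"wx":-0.4,"wy":0,"wz":0,"tx":0.0005,"ty":0.0004,"tz":0.007,"claw":0},{"wx":-0.55,"wy":0,"wz":0,"tx":0.0005,"ty":0.0006,"tz":0.009,"claw":0},{"wx":-0.7,"wy":0,"wz":0,"tx":0.0005,"ty":0.0008,"tz":0.011,"claw":0},{"wx":-0.85,"wy":0,"wz":0,"tx":0.0005,"ty":0.0009,"tz":0.013,"claw":0},{"wx":-1,"wy":0,"wz":0,"tx":0.0005,"ty":0.001,"tz":0.015,"claw":0}]';python3 go.py .63 .044 .0105 2.1
```

```text
clock: 6.7
position: [0.6601, 0.0458, 0.0109]
tool_rot: [-2.178, 1.569, 0.968]
force: [6.1, 1.0, 0.9]
grip_width: 0.0855
t 6.7 p [0.6601 0.0458 0.0109] yaw 0.25 tilt 0.12 F [6.05 1.05 0.94] M [ 0.07 -1.1  -0.07] gw 0.0855 q [-0.11  0.84 -0.08  1.62  0.09  0.69 -1.8 ]
shift [0.0003 0.0017 0.0301] turn [-1.85 -0.07  0.1 ]
```

```bash
python3 -m creep '[{"wx":-0.12,"wy":0,"wz":0,"tx":0.0001,"ty":0.0001,"tz":0.002,"claw":0},{"wx":-0.25,"wy":0,"wz":0,"tx":0.0002,"ty":0.0002,"tz":0.004,"claw":0},{"wx":-0.37,"wy":0,"wz":0,"tx":0.0002,"ty":0.0003,"tz":0.006,"claw":0},{"wx":-0.5,"wy":0,"wz":0,"tx":0.0002,"ty":0.0004,"tz":0.008,"claw":0},{"wx":-0.6,"wy":0,"wz":0,"tx":0.0002,"ty":0.0005,"tz":0.01,"claw":0},{"wx":-0.75,"wy":0,"wz":0,"tx":0.0002,"ty":0.0006,"tz":0.012,"claw":0},{"wx":-0.87,"wy":0,"wz":0,"tx":0.0002,"ty":0.0007,"tz":0.014,"claw":0},{"wx":-1,"wy":0,"wz":0,"tx":0.0002,"ty":0.0008,"tz":0.0155,"claw":0}]';python3 go.py .63 .044 .0105 2.1
python3 -m creep '[{"wx":-0.15,"wy":0,"wz":0,"tx":0,"ty":0.0001,"tz":0.002,"claw":0},{"wx":-0.3,"wy":0,"wz":0,"tx":0,"ty":0.0002,"tz":0.004,"claw":0},{"wx":-0.45,"wy":0,"wz":0,"tx":0,"ty":0.0003,"tz":0.006,"claw":0},{"wx":-0.6,"wy":0,"wz":0,"tx":0,"ty":0.0004,"tz":0.008,"claw":0},{"wx":-0.7,"wy":0,"wz":0,"tx":0,"ty":0.0005,"tz":0.0095,"claw":0},{"wx":-0.8,"wy":0,"wz":0,"tx":0,"ty":0.0005,"tz":0.011,"claw":0},{"wx":-0.85,"wy":0,"wz":0,"tx":0,"ty":0.0005,"tz":0.012,"claw":0},{"wx":-0.85,"wy":0,"wz":0,"tx":0,"ty":0.0005,"tz":0.012,"claw":0}]';python3 go.py .606 .0434 .0105 2.1;python3 - <<'E'
from h import *
s=bot.grab_frame('side');t=bot.grab_frame('top')
cv2.imwrite('pics/s5.png',s);cv2.imwrite('pics/t5.png',t)
cv2.imwrite('pics/s5z.png',cv2.resize(s[160:290,210:400],None,fx=4,fy=4,interpolation=cv2.INTER_CUBIC))
E
```

```text
clock: 7.5
position: [0.6449, 0.0451, 0.0109]
tool_rot: [-2.401, 1.568, 0.762]
force: [5.2, 1.2, 0.6]
grip_width: 0.0855
t 7.5 p [0.6449 0.0451 0.0109] yaw 1.26 tilt 0.17 F [5.2  1.17 0.6 ] M [ 0.16 -0.98 -0.11] gw 0.0855 q [-0.11  0.82 -0.08  1.67  0.1   0.66 -1.79]
shift [0.0004 0.0008 0.0149] turn [-0.84 -0.13  0.11]
clock: 8.3
position: [0.6327, 0.0443, 0.0109]
tool_rot: [-2.386, 1.568, 0.792]
force: [2.8, 0.2, -0.0]
grip_width: 0.0855
t 8.3 p [0.6327 0.0443 0.0109] yaw 2.11 tilt 0.16 F [ 2.84  0.17 -0.05] M [ 0.09 -0.53  0.01] gw 0.0855 q [-0.1   0.81 -0.09  1.7   0.1   0.64 -1.78]
shift [ 0.0004 -0.0001  0.0267] turn [ 0.01 -0.11  0.11]
```

View pics/s5z.png

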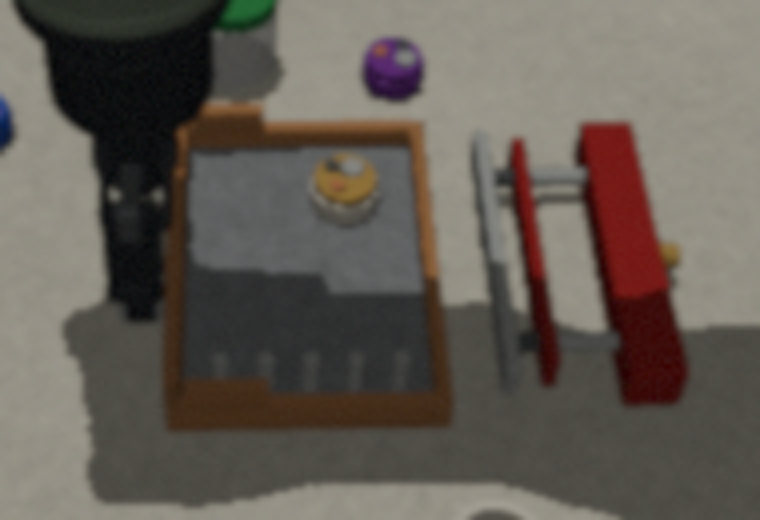

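View pics/t5.png

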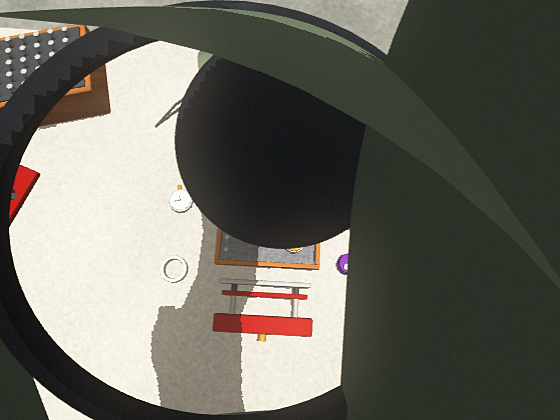

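The top view shows the tray front at rows 262–268 over columns 216–318, and the bar at about row 283. The side view shows the movement upright. Next I'll measure gap and squareness.

```bash
python3 - <<'E'
from h import *
a=cv2.imread('pics/t5.png')
cv2.imwrite('pics/t5z.png',cv2.resize(a[240:345,205:330],None,fx=6,fy=5.7,interpolation=cv2.INTER_CUBIC))
E
```

```text
(no output)
```

View pics/t5z.png

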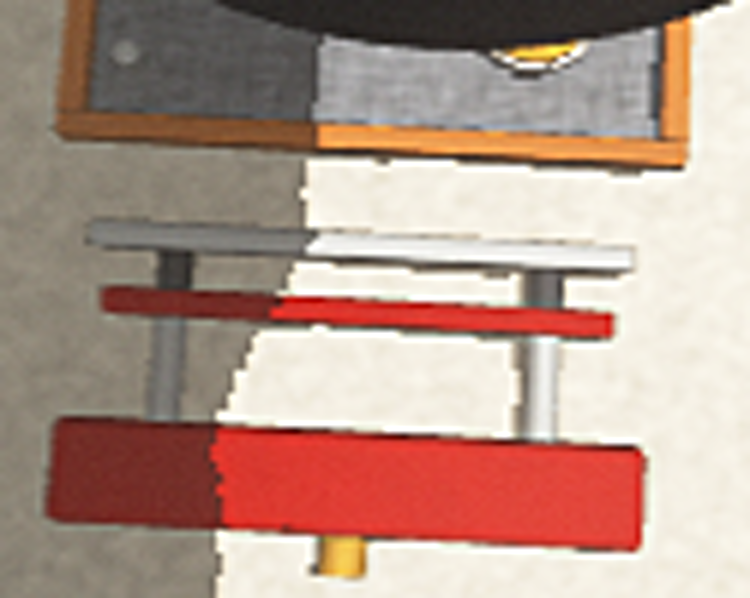

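```bash
python3 - <<'E'
from h import *
a=cv2.imread('pics/t5.png')
B=lambda u,v:(205+u/6-.4,240+v/5.7-.4)
r=lambda m:m[:,:,2].astype(float)-m[:,:,0]
# normalise for shadow with log chroma
f=a.astype(float)+4; lr=100*np.log(f[:,:,2]/f[:,:,0])
def seg(n,p,q,z):
    A=ray('top',*B(*p),z);C=ray('top',*B(*q),z);d=C-A
    print(n,A.round(4),C.round(4),np.linalg.norm(d).round(4),np.degrees(np.arctan2(d[0],-d[1])).round(2),'mid',((A+C)/2).round(4))
seg('front',(57,134),(685,163),.02)
seg('bar',(88,220),(635,246),.028)
seg('blk',(54,417),(643,447),.03)
seg('blkr',(47,520),(638,551),.03)
print('front',edge(lr,'top',B(57,134),B(685,163),.02,-1))
print('blk',edge(lr,'top',B(54,417),B(643,447),.03,1))
print('blkr',edge(lr,'top',B(47,520),B(638,551),.03,-1))
print('barR',edge(a,'top',B(340,231),B(635,246),.028))
E
```

```text
front [0.4795 0.1305 0.02  ] [ 0.4874 -0.0571  0.02  ] 0.1878 2.42 mid [0.4834 0.0367 0.02  ]
bar [0.4534 0.1165 0.028 ] [ 0.46   -0.0435  0.028 ] 0.1602 2.38 mid [0.4567 0.0365 0.028 ]
blk [0.3945 0.1184 0.03  ] [ 0.4012 -0.0498  0.03  ] 0.1683 2.28 mid [0.3978 0.0343 0.03  ]
blkr [0.365  0.1164 0.03  ] [ 0.3715 -0.0504  0.03  ] 0.167 2.24 mid [0.3683 0.033  0.03  ]
front (np.float32(2.6962075), np.float32(0.48204187))
blk (np.float32(2.233551), np.float32(0.39762798))
blkr (np.float32(2.2209291), np.float32(0.36799523))
barR (np.float32(2.7801166), np.float32(0.45247215))
```

Square to within about 0.2°, in line to within about 1 mm, and about 26 mm from the bar. I'll go straight on, slowing before contact.

```bash
python3 -m creep '[{"wx":0,"wy":0,"wz":0,"tx":0,"ty":0,"tz":0.001,"claw":0},{"wx":0,"wy":0,"wz":0,"tx":0,"ty":0,"tz":0.003,"claw":0},{"wx":0,"wy":0,"wz":0,"tx":0,"ty":0,"tz":0.005,"claw":0},{"wx":0,"wy":0,"wz":0,"tx":0,"ty":0,"tz":0.007,"claw":0},{"wx":0,"wy":0,"wz":0,"tx":0,"ty":0,"tz":0.009,"claw":0},{"wx":0,"wy":0,"wz":0,"tx":0,"ty":0,"tz":0.011,"claw":0},{"wx":0,"wy":0,"wz":0,"tx":0,"ty":0,"tz":0.013,"claw":0},{"wx":0,"wy":0,"wz":0,"tx":0,"ty":0,"tz":0.0145,"claw":0}]';python3 go.py
for i in 1; do python3 -m creep '[{"wx":0,"wy":0,"wz":0,"tx":0,"ty":0,"tz":0.001,"claw":0},{"wx":0,"wy":0,"wz":0,"tx":0,"ty":0,"tz":0.002,"claw":0}]';python3 go.py; done
python3 -m creep '[{"wx":0,"wy":0,"wz":0,"tx":0,"ty":0,"tz":0.0005,"claw":0},{"wx":0,"wy":0,"wz":0,"tx":0,"ty":0,"tz":0.001,"claw":0}]';python3 go.py
python3 -m creep '[{"wx":0,"wy":0,"wz":0,"tx":0,"ty":0,"tz":0.0005,"claw":0},{"wx":0,"wy":0,"wz":0,"tx":0,"ty":0,"tz":0.001,"claw":0}]';python3 go.py
```

```text
clock: 9.2
position: [0.6181, 0.0437, 0.0109]
tool_rot: [-2.367, 1.568, 0.812]
force: [5.5, 0.5, -0.4]
grip_width: 0.0851
t 9.2 p [0.6181 0.0437 0.0109] yaw 2.11 tilt 0.15 F [ 5.54  0.55 -0.39] M [-0.02 -1.04  0.03] gw 0.0851 q [-0.11  0.79 -0.09  1.74  0.11  0.61 -1.79]
clock: 9.4
position: [0.616, 0.0436, 0.0109]
tool_rot: [-2.365, 1.568, 0.813]
force: [5.0, 0.5, 0.1]
grip_width: 0.0855
t 9.4 p [0.616  0.0436 0.0109] yaw 2.11 tilt 0.15 F [5.04 0.51 0.13] M [ 0.07 -0.96 -0.04] gw 0.0855 q [-0.11  0.79 -0.09  1.75  0.11  0.61 -1.79]
clock: 9.6
position: [0.6149, 0.0436, 0.0109]
tool_rot: [-2.371, 1.568, 0.808]
force: [4.6, 0.4, -0.2]
grip_width: 0.0854
t 9.6 p [0.6149 0.0436 0.0109] yaw 2.11 tilt 0.15 F [ 4.56  0.41 -0.2 ] M [ 0.05 -0.98  0.03] gw 0.0854 q [-0.11  0.79 -0.09  1.75  0.11  0.61 -1.79]
clock: 9.8
position: [0.614, 0.0436, 0.0109]
tool_rot: [-2.378, 1.568, 0.801]
force: [4.3, 1.1, -0.8]
grip_width: 0.0853
t 9.8 p [0.614  0.0436 0.0109] yaw 2.11 tilt 0.15 F [ 4.32  1.09 -0.8 ] M [-0.04 -1.02 -0.01] gw 0.0853 q [-0.11  0.79 -0.09  1.75  0.11  0.6  -1.79]
```

Drag is about 5 N (moment about -1.0 N m). Creeping on at 5 mm/s.

```bash
python3 -m creep '[{"wx":0,"wy":0,"wz":0,"tx":0,"ty":0,"tz":0.0005,"claw":0},{"wx":0,"wy":0,"wz":0,"tx":0,"ty":0,"tz":0.001,"claw":0},{"wx":0,"wy":0,"wz":0,"tx":0,"ty":0,"tz":0.0015,"claw":0},{"wx":0,"wy":0,"wz":0,"tx":0,"ty":0,"tz":0.002,"claw":0}]' >/dev/null;python3 go.py
python3 -m creep '[{"wx":0,"wy":0,"wz":0,"tx":0,"ty":0,"tz":0.0005,"claw":0},{"wx":0,"wy":0,"wz":0,"tx":0,"ty":0,"tz":0.001,"claw":0},{"wx":0,"wy":0,"wz":0,"tx":0,"ty":0,"tz":0.0015,"claw":0},{"wx":0,"wy":0,"wz":0,"tx":0,"ty":0,"tz":0.002,"claw":0}]' >/dev/null;python3 go.py
python3 -m creep '[{"wx":0,"wy":0,"wz":0,"tx":0,"ty":0,"tz":0.0005,"claw":0},{"wx":0,"wy":0,"wz":0,"tx":0,"ty":0,"tz":0.001,"claw":0}]' >/dev/null;python3 go.py
```

```text
t 10.2 p [0.6119 0.0435 0.0109] yaw 2.11 tilt 0.15 F [ 4.55  0.06 -0.53] M [ 0.03 -0.99  0.05] gw 0.0856 q [-0.11  0.78 -0.09  1.76  0.11  0.6  -1.79]
t 10.6 p [0.6099 0.0434 0.0109] yaw 2.1 tilt 0.15 F [ 4.5  -0.44 -0.15] M [ 0.01 -1.02  0.11] gw 0.0853 q [-0.11  0.78 -0.09  1.76  0.11  0.6  -1.79]
t 10.8 p [0.6089 0.0434 0.0109] yaw 2.11 tilt 0.16 F [ 5.32  0.38 -0.31] M [ 0.04 -1.06  0.02] gw 0.0851 q [-0.11  0.78 -0.09  1.77  0.11  0.6  -1.79]
```

```bash
python3 -m creep '[{"wx":0,"wy":0,"wz":0,"tx":0,"ty":0,"tz":0.0005,"claw":0},{"wx":0,"wy":0,"wz":0,"tx":0,"ty":0,"tz":0.001,"claw":0}]' >/dev/null;python3 go.py
python3 -m creep '[{"wx":0,"wy":0,"wz":0,"tx":0,"ty":0,"tz":0.0005,"claw":0},{"wx":0,"wy":0,"wz":0,"tx":0,"ty":0,"tz":0.001,"claw":0}]' >/dev/null;python3 go.py
```

```text
t 11.0 p [0.6078 0.0434 0.0109] yaw 2.11 tilt 0.15 F [4.95 0.24 0.09] M [ 0.06 -0.98  0.02] gw 0.0852 q [-0.11  0.78 -0.09  1.77  0.11  0.59 -1.79]
t 11.2 p [0.6068 0.0433 0.0109] yaw 2.11 tilt 0.15 F [ 4.91  0.64 -0.33] M [ 0.05 -1.1   0.05] gw 0.0853 q [-0.11  0.78 -0.09  1.77  0.11  0.59 -1.79]
```

```bash
python3 -m creep '[{"wx":0,"wy":0,"wz":0,"tx":0,"ty":0,"tz":0.0003,"claw":0},{"wx":0,"wy":0,"wz":0,"tx":0,"ty":0,"tz":0.0006,"claw":0}]' >/dev/null;python3 go.py
```

```text
t 11.4 p [0.6063 0.0434 0.0109] yaw 2.11 tilt 0.18 F [ 7.14  0.25 -1.46] M [ 0.06 -1.3   0.12] gw 0.0852 q [-0.11  0.78 -0.09  1.78  0.11  0.59 -1.79]
```

Contact is felt at about x=0.6065, where the force rises to 7 N. Pressing on in small steps.

```bash
python3 -m creep '[{"wx":0,"wy":0,"wz":0,"tx":0,"ty":0,"tz":0.0003,"claw":0},{"wx":0,"wy":0,"wz":0,"tx":0,"ty":0,"tz":0.0005,"claw":0}]' >/dev/null;python3 go.py
```

```text
t 11.6 p [0.6061 0.0434 0.011 ] yaw 2.13 tilt 0.21 F [ 7.44  0.16 -2.3 ] M [ 0.01 -1.48  0.16] gw 0.0852 q [-0.11  0.78 -0.09  1.78  0.11  0.59 -1.79]
```

```bash
python3 -m creep '[{"wx":0,"wy":0,"wz":0,"tx":0,"ty":0,"tz":0.0003,"claw":0}]' >/dev/null;python3 go.py
```

```text
t 11.7 p [0.6061 0.0434 0.011 ] yaw 2.14 tilt 0.24 F [ 6.57  0.77 -2.03] M [ 0.   -1.45  0.09] gw 0.0851 q [-0.11  0.78 -0.09  1.78  0.11  0.59 -1.79]
```

```bash
python3 -m creep '[{"wx":0,"wy":0,"wz":0,"tx":0,"ty":0,"tz":0.0005,"claw":0},{"wx":0,"wy":0,"wz":0,"tx":0,"ty":0,"tz":0.001,"claw":0}]' >/dev/null;python3 go.py
```

```text
t 11.9 p [0.6057 0.0434 0.0111] yaw 2.14 tilt 0.31 F [ 9.49  0.68 -1.93] M [-0.03 -2.01  0.09] gw 0.0849 q [-0.11  0.78 -0.09  1.78  0.11  0.59 -1.79]
```

```bash
python3 -m creep '[{"wx":0,"wy":0,"wz":0,"tx":0,"ty":0,"tz":0.0006,"claw":0},{"wx":0,"wy":0,"wz":0,"tx":0,"ty":0,"tz":0.0012,"claw":0}]' >/dev/null;python3 go.py
```

```text
t 12.1 p [0.6054 0.0434 0.0113] yaw 2.15 tilt 0.41 F [11.23  0.92 -1.83] M [-0.03 -2.15  0.13] gw 0.0859 q [-0.11  0.77 -0.09  1.78  0.11  0.58 -1.79]
```

```bash
python3 -m creep '[{"wx":0,"wy":0,"wz":0,"tx":0,"ty":0,"tz":0.0006,"claw":0},{"wx":0,"wy":0,"wz":0,"tx":0,"ty":0,"tz":0.0012,"claw":0},{"wx":0,"wy":0,"wz":0,"tx":0,"ty":0,"tz":0.0014,"claw":0}]' >/dev/null;python3 go.py
```

```text
t 12.4 p [0.6052 0.0434 0.0117] yaw 2.15 tilt 0.55 F [11.53 -0.14 -2.7 ] M [-0.1  -2.35  0.13] gw 0.0854 q [-0.11  0.77 -0.09  1.78  0.11  0.58 -1.79]
```

```bash
python3 go.py .6040 .0434 .0109 2.15
```

```text
t 12.4 p [0.6052 0.0434 0.0117] yaw 2.15 tilt 0.55 F [11.53 -0.14 -2.7 ] M [-0.1  -2.35  0.13] gw 0.0854 q [-0.11  0.77 -0.09  1.78  0.11  0.58 -1.79]
shift [ 0.0007 -0.      0.0012] turn [-0.   -0.54  0.14]
```

```bash
python3 -m creep '[{"wx":0,"wy":-0.1,"wz":0,"tx":0.0002,"ty":0,"tz":0.0006,"claw":0},{"wx":0,"wy":-0.3,"wz":0,"tx":0.0004,"ty":0,"tz":0.0012,"claw":0},{"wx":0,"wy":-0.3,"wz":0,"tx":0.0004,"ty":0,"tz":0.0015,"claw":0}]' >/dev/null;python3 go.py .604 .0434 .0109 2.15
```

```text
t 12.7 p [0.6051 0.0434 0.0116] yaw 2.15 tilt 0.42 F [11.6   0.69 -1.88] M [-0.12 -2.45  0.17] gw 0.0854 q [-0.11  0.77 -0.09  1.78  0.11  0.58 -1.79]
shift [ 0.0007 -0.      0.0011] turn [-0.   -0.39  0.15]
```

```bash
python3 -m creep '[{"wx":0,"wy":-0.3,"wz":0,"tx":0.0004,"ty":0,"tz":0.0012,"claw":0},{"wx":0,"wy":-0.3,"wz":0,"tx":0.0004,"ty":0,"tz":0.0016,"claw":0},{"wx":0,"wy":-0.3,"wz":0,"tx":0.0004,"ty":0,"tz":0.0019,"claw":0}]' >/dev/null;python3 go.py .604 .0434 .0109 2.15
```

```text
t 13.0 p [0.6048 0.0434 0.0117] yaw 2.16 tilt 0.32 F [13.91  0.62 -1.82] M [-0.12 -2.68  0.11] gw 0.0854 q [-0.11  0.77 -0.09  1.78  0.11  0.59 -1.79]
shift [ 0.0008 -0.      0.0008] turn [ 0.   -0.27  0.16]
```

```bash
python3 -m creep '[{"wx":0,"wy":-0.2,"wz":0,"tx":0.0004,"ty":0,"tz":0.0018,"claw":0},{"wx":0,"wy":-0.2,"wz":0,"tx":0.0004,"ty":0,"tz":0.0021,"claw":0},{"wx":0,"wy":-0.2,"wz":0,"tx":0.0004,"ty":0,"tz":0.0021,"claw":0}]' >/dev/null;python3 go.py .604 .0434 .0109 2.15
```

```text
t 13.3 p [0.6046 0.0434 0.0119] yaw 2.16 tilt 0.34 F [13.86  0.35 -1.61] M [-0.16 -2.79  0.1 ] gw 0.0853 q [-0.11  0.77 -0.09  1.78  0.11  0.59 -1.79]
shift [0.0009 0.     0.0006] turn [ 0.01 -0.29  0.18]
```

```bash
python3 -m creep '[{"wx":0,"wy":-0.2,"wz":0,"tx":0.0004,"ty":0,"tz":0.002,"claw":0},{"wx":0,"wy":-0.2,"wz":0,"tx":0.0004,"ty":0,"tz":0.0023,"claw":0},{"wx":0,"wy":-0.2,"wz":0,"tx":0.0004,"ty":0,"tz":0.0023,"claw":0},{"wx":0,"wy":-0.2,"wz":0,"tx":0.0004,"ty":0,"tz":0.0023,"claw":0}]' >/dev/null;python3 go.py .604 .0434 .0109 2.15
```

```text
t 13.7 p [0.6044 0.0434 0.0122] yaw 2.16 tilt 0.39 F [15.76  0.73 -1.64] M [-0.22 -3.08  0.08] gw 0.0852 q [-0.11  0.77 -0.09  1.78  0.11  0.58 -1.79]
shift [0.0013 0.     0.0004] turn [ 0.01 -0.34  0.2 ]
```

```bash
python3 -m creep '[{"wx":0,"wy":-0.2,"wz":0,"tx":0.0004,"ty":0,"tz":0.0023,"claw":0},{"wx":0,"wy":-0.2,"wz":0,"tx":0.0004,"ty":0,"tz":0.0023,"claw":0},{"wx":0,"wy":-0.2,"wz":0,"tx":0.0004,"ty":0,"tz":0.0023,"claw":0},{"wx":0,"wy":-0.2,"wz":0,"tx":0.0004,"ty":0,"tz":0.0023,"claw":0}]' >/dev/null;python3 go.py .604 .0434 .0109 2.15
```

```text
t 14.1 p [0.6043 0.0435 0.0124] yaw 2.17 tilt 0.45 F [14.54  0.4  -1.03] M [-0.3  -3.17  0.14] gw 0.0851 q [-0.11  0.77 -0.09  1.78  0.11  0.58 -1.79]
shift [0.0015 0.0001 0.0003] turn [ 0.02 -0.39  0.21]
```

```bash
python3 -m creep '[{"wx":0,"wy":-0.2,"wz":0,"tx":0.0004,"ty":0,"tz":0.0022,"claw":0},{"wx":0,"wy":-0.2,"wz":0,"tx":0.0004,"ty":0,"tz":0.0022,"claw":0},{"wx":0,"wy":-0.2,"wz":0,"tx":0.0004,"ty":0,"tz":0.0022,"claw":0},{"wx":0,"wy":-0.2,"wz":0,"tx":0.0004,"ty":0,"tz":0.0022,"claw":0}]' >/dev/null;python3 go.py .604 .0434 .0109 2.15
```

```text
t 14.5 p [0.6042 0.0435 0.0127] yaw 2.17 tilt 0.49 F [14.91 -0.21 -1.6 ] M [-0.34 -3.1   0.12] gw 0.0856 q [-0.11  0.77 -0.09  1.79  0.11  0.58 -1.79]
shift [0.0018 0.0001 0.0002] turn [ 0.02 -0.44  0.23]
```

Held at 14.5–15.8 N total, so about 10 N on the bar, for over 0.8 s. Easing off slowly now.

```bash
python3 -m creep '[{"wx":0,"wy":0,"wz":0,"tx":0,"ty":0,"tz":0.0019,"claw":0},{"wx":0,"wy":0,"wz":0,"tx":0,"ty":0,"tz":0.0017,"claw":0},{"wx":0,"wy":0,"wz":0,"tx":0,"ty":0,"tz":0.0015,"claw":0},{"wx":0,"wy":0,"wz":0,"tx":0,"ty":0,"tz":0.0013,"claw":0},{"wx":0,"wy":0,"wz":0,"tx":0,"ty":0,"tz":0.0011,"claw":0},{"wx":0,"wy":0,"wz":0,"tx":0,"ty":0,"tz":0.0009,"claw":0},{"wx":0,"wy":0,"wz":0,"tx":0,"ty":0,"tz":0.0007,"claw":0},{"wx":0,"wy":0,"wz":0,"tx":0,"ty":0,"tz":0.0005,"claw":0}]' >/dev/null;python3 go.py .604 .0434 .0109 2.15
```

```text
t 15.3 p [0.6046 0.0435 0.0129] yaw 2.17 tilt 0.59 F [ 9.83 -0.35 -3.25] M [-0.24 -2.   -0.03] gw 0.0854 q [-0.11  0.77 -0.09  1.79  0.11  0.58 -1.79]
shift [0.002  0.     0.0006] turn [ 0.02 -0.54  0.23]
```

```bash
python3 -m creep '[{"wx":0,"wy":0,"wz":0,"tx":0,"ty":0,"tz":0.0005,"claw":0},{"wx":0,"wy":0,"wz":0,"tx":0,"ty":0,"tz":0.0003,"claw":0},{"wx":0,"wy":0,"wz":0,"tx":0,"ty":0,"tz":0.0001,"claw":0},{"wx":0,"wy":0,"wz":0,"tx":0,"ty":0,"tz":-0.0001,"claw":0},{"wx":0,"wy":0,"wz":0,"tx":0,"ty":0,"tz":-0.0003,"claw":0},{"wx":0,"wy":0,"wz":0,"tx":0,"ty":0,"tz":-0.0003,"claw":0}]' >/dev/null;python3 go.py .604 .0434 .0109 2.15
```

```text
t 15.9 p [0.6053 0.0434 0.0129] yaw 2.16 tilt 0.63 F [ 8.24  1.22 -2.89] M [-0.07 -1.51  0.02] gw 0.0855 q [-0.11  0.77 -0.09  1.78  0.11  0.58 -1.79]
shift [ 0.002  -0.      0.0013] turn [ 0.01 -0.58  0.23]
```

```bash
python3 -m creep '[{"wx":0,"wy":0,"wz":0,"tx":0.0001,"ty":0,"tz":0,"claw":0},{"wx":0,"wy":0,"wz":0,"tx":0.0002,"ty":0,"tz":-0.0001,"claw":0},{"wx":0,"wy":0,"wz":0,"tx":0.0003,"ty":0,"tz":-0.0002,"claw":0},{"wx":0,"wy":0,"wz":0,"tx":0.0004,"ty":0,"tz":-0.0003,"claw":0},{"wx":0,"wy":0,"wz":0,"tx":0.0004,"ty":0,"tz":-0.0004,"claw":0},{"wx":0,"wy":0,"wz":0,"tx":0.0004,"ty":0,"tz":-0.0005,"claw":0}]' >/dev/null;python3 go.py .604 .0434 .0109 2.15
```

```text
t 16.5 p [0.6056 0.0434 0.0123] yaw 2.16 tilt 0.61 F [ 4.44 -0.11 -3.54] M [-0.01 -1.09 -0.02] gw 0.0857 q [-0.11  0.77 -0.09  1.78  0.11  0.58 -1.79]
shift [ 0.0014 -0.      0.0016] turn [ 0.01 -0.56  0.23]
```

```bash
python3 -m creep '[{"wx":0,"wy":0,"wz":0,"tx":0.0001,"ty":0,"tz":0,"claw":0},{"wx":0,"wy":0,"wz":0,"tx":0.0002,"ty":0,"tz":-0.0001,"claw":0},{"wx":0,"wy":0,"wz":0,"tx":0.0003,"ty":0,"tz":-0.0002,"claw":0},{"wx":0,"wy":0,"wz":0,"tx":0.0004,"ty":0,"tz":-0.0003,"claw":0},{"wx":0,"wy":0,"wz":0,"tx":0.0004,"ty":0,"tz":-0.0004,"claw":0},{"wx":0,"wy":0,"wz":0,"tx":0.0004,"ty":0,"tz":-0.0005,"claw":0}]' >/dev/null;python3 go.py .604 .0434 .0109 2.15
```

```text
t 17.1 p [0.6059 0.0435 0.0117] yaw 2.17 tilt 0.58 F [ 4.29 -0.01 -3.66] M [-0.   -0.92 -0.05] gw 0.0853 q [-0.11  0.77 -0.09  1.78  0.11  0.58 -1.79]
shift [ 0.0008 -0.      0.0019] turn [ 0.01 -0.53  0.23]
```

Fz of -3.6 N suggests friction has carried the tray's back slightly up with the hand. I'll lower it before releasing.

```bash
python3 -m creep '[{"wx":0,"wy":0,"wz":0,"tx":0.0002,"ty":0,"tz":0.0003,"claw":0},{"wx":0,"wy":0,"wz":0,"tx":0.0004,"ty":0,"tz":0.0003,"claw":0},{"wx":0,"wy":0,"wz":0,"tx":0.0006,"ty":0,"tz":0.0003,"claw":0},{"wx":0,"wy":0,"wz":0,"tx":0.0008,"ty":0,"tz":0.0003,"claw":0},{"wx":0,"wy":0,"wz":0,"tx":0.0008,"ty":0,"tz":0.0003,"claw":0}]' >/dev/null;python3 go.py .604 .0434 .0109 2.15
```

```text
t 17.6 p [0.606  0.0435 0.0112] yaw 2.16 tilt 0.63 F [ 5.29 -0.02 -0.62] M [ 0.03 -1.22 -0.02] gw 0.0853 q [-0.11  0.77 -0.09  1.78  0.11  0.58 -1.79]
shift [0.0003 0.     0.002 ] turn [ 0.01 -0.58  0.24]
```

```bash
python3 -m creep '[{"wx":0,"wy":0,"wz":0,"tx":0.0002,"ty":0,"tz":0.0003,"claw":0},{"wx":0,"wy":0,"wz":0,"tx":0.0004,"ty":0,"tz":0.0003,"claw":0},{"wx":0,"wy":0,"wz":0,"tx":0.0005,"ty":0,"tz":0.0003,"claw":0}]' >/dev/null;python3 go.py .604 .0434 .0109 2.15;python3 - <<'E'
from h import *
s=bot.grab_frame('side')
cv2.imwrite('pics/s6.png',s)
cv2.imwrite('pics/s6z.png',cv2.resize(s[160:290,210:400],None,fx=4,fy=4,interpolation=cv2.INTER_CUBIC))
E
```

```text
t 17.9 p [0.606  0.0435 0.011 ] yaw 2.16 tilt 0.67 F [ 5.13 -0.1   4.22] M [-0.04 -0.95  0.04] gw 0.0852 q [-0.11  0.77 -0.09  1.78  0.11  0.58 -1.79]
shift [0.0001 0.0001 0.002 ] turn [ 0.01 -0.62  0.24]
```

View pics/s6z.png

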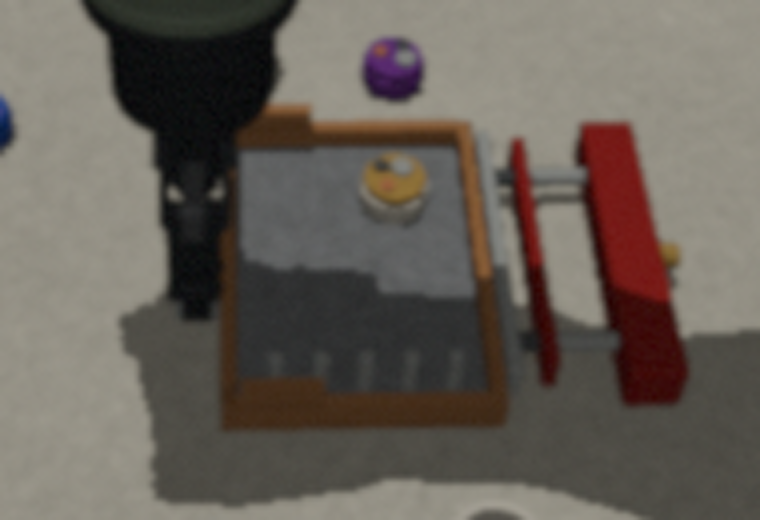

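The side view shows the tray front flush on the bar (about x=480–510 in the crop) with the movement upright. The tray is seated on the bench, so I'll do the slow final release.

```bash
python3 -m creep '[{"wx":0,"wy":0,"wz":0,"tx":0.0002,"ty":0,"tz":0.0003,"claw":0},{"wx":0,"wy":0,"wz":0,"tx":0.0001,"ty":0,"tz":0.0002,"claw":0},{"wx":0,"wy":0,"wz":0,"tx":0,"ty":0,"tz":0.0001,"claw":0},{"wx":0,"wy":0,"wz":0,"tx":0,"ty":0,"tz":0,"claw":0},{"wx":0,"wy":0,"wz":0,"tx":0,"ty":0,"tz":-0.0001,"claw":0},{"wx":0,"wy":0,"wz":0,"tx":0,"ty":0,"tz":-0.0002,"claw":0},{"wx":0,"wy":0,"wz":0,"tx":0,"ty":0,"tz":-0.0003,"claw":0},{"wx":0,"wy":0,"wz":0,"tx":0,"ty":0,"tz":-0.0004,"claw":0}]' >/dev/null;python3 go.py
```

```text
t 18.75 p [0.606  0.0434 0.0109] yaw 2.16 tilt 0.62 F [ 1.73 -0.45  1.82] M [-0.01 -0.26 -0.  ] gw 0.0855 q [-0.11  0.77 -0.09  1.78  0.11  0.58 -1.79]
```

```bash
python3 -m creep '[{"wx":0,"wy":0,"wz":0,"tx":0,"ty":0,"tz":-0.0001,"claw":0},{"wx":0,"wy":0,"wz":0,"tx":0,"ty":0,"tz":-0.0002,"claw":0},{"wx":0,"wy":0,"wz":0,"tx":0,"ty":0,"tz":-0.0003,"claw":0},{"wx":0,"wy":0,"wz":0,"tx":0,"ty":0,"tz":-0.0004,"claw":0},{"wx":0,"wy":0,"wz":0,"tx":0,"ty":0,"tz":-0.0005,"claw":0},{"wx":0,"wy":0,"wz":0,"tx":0,"ty":0,"tz":-0.0006,"claw":0},{"wx":0,"wy":0,"wz":0,"tx":0,"ty":0,"tz":-0.0007,"claw":0}]' >/dev/null;python3 go.py
```

```text
t 19.45 p [0.6066 0.0435 0.0108] yaw 2.16 tilt 0.61 F [-0.04 -1.13 -0.38] M [-0.03  0.03  0.02] gw 0.0855 q [-0.11  0.78 -0.09  1.78  0.11  0.58 -1.79]
```

```bash
python3 -m creep '[{"wx":0,"wy":0,"wz":0,"tx":0,"ty":0,"tz":-0.0002,"claw":0},{"wx":0,"wy":0,"wz":0,"tx":0,"ty":0,"tz":-0.0004,"claw":0},{"wx":0,"wy":0,"wz":0,"tx":0,"ty":0,"tz":-0.0006,"claw":0},{"wx":0,"wy":0,"wz":0,"tx":0,"ty":0,"tz":-0.0008,"claw":0},{"wx":0,"wy":0,"wz":0,"tx":0,"ty":0,"tz":-0.001,"claw":0}]' >/dev/null;python3 go.py
```

```text
t 19.95 p [0.6076 0.0435 0.0108] yaw 2.16 tilt 0.61 F [-0.18  0.19  0.61] M [-0.04 -0.01  0.02] gw 0.0853 q [-0.11  0.78 -0.09  1.78  0.11  0.58 -1.79]
```

The hand is free at zero force, and the tray stayed where it was. Backing off and lifting.

```bash
python3 -m creep '[{"wx":0,"wy":0,"wz":0,"tx":0,"ty":0,"tz":-0.002,"claw":0},{"wx":0,"wy":0,"wz":0,"tx":0,"ty":0,"tz":-0.005,"claw":0},{"wx":0,"wy":0,"wz":0,"tx":0,"ty":0,"tz":-0.009,"claw":0},{"wx":0,"wy":0,"wz":0,"tx":0,"ty":0,"tz":-0.014,"claw":0},{"wx":0,"wy":0,"wz":0,"tx":0,"ty":0,"tz":-0.02,"claw":0},{"wx":0,"wy":0,"wz":0,"tx":-0.01,"ty":0,"tz":-0.025,"claw":0},{"wx":0,"wy":0,"wz":0,"tx":-0.03,"ty":0,"tz":-0.028,"claw":0},{"wx":0,"wy":0,"wz":0,"tx":-0.06,"ty":0,"tz":-0.03,"claw":0}]'
python3 -m creep '[{"wx":0,"wy":0,"wz":0,"tx":-0.04,"ty":0,"tz":0,"claw":0},{"wx":0,"wy":0,"wz":0,"tx":-0.08,"ty":0,"tz":0,"claw":0},{"wx":0,"wy":0,"wz":0,"tx":-0.12,"ty":0.03,"tz":0,"claw":0},{"wx":0,"wy":0,"wz":0,"tx":-0.15,"ty":0.07,"tz":0,"claw":0},{"wx":0,"wy":0,"wz":0,"tx":-0.15,"ty":0.11,"tz":0,"claw":0},{"wx":0,"wy":0,"wz":0,"tx":-0.15,"ty":0.15,"tz":0,"claw":0},{"wx":0,"wy":0,"wz":0,"tx":-0.15,"ty":0.19,"tz":0,"claw":0},{"wx":0,"wy":0,"wz":0,"tx":-0.15,"ty":0.23,"tz":0,"claw":0}]'
python3 -m creep '[{"wx":0,"wy":0,"wz":0,"tx":0,"ty":0.04,"tz":0,"claw":0},{"wx":0,"wy":0,"wz":0,"tx":0,"ty":0.08,"tz":0,"claw":0},{"wx":0,"wy":0,"wz":0,"tx":0,"ty":0.12,"tz":0,"claw":0},{"wx":0,"wy":0,"wz":0,"tx":0,"ty":0.15,"tz":0,"claw":0},{"wx":0,"wy":0,"wz":0,"tx":0,"ty":0.17,"tz":0,"claw":0},{"wx":0,"wy":0,"wz":0,"tx":0,"ty":0.17,"tz":0,"claw":0}]'
python3 - <<'E'
from h import *
for n in('side','top'):
    s=bot.grab_frame(n); cv2.imwrite(f'pics/{n}7.png',s)
s=cv2.imread('pics/side7.png');cv2.imwrite('pics/side7z.png',cv2.resize(s[130:320,210:400],(600,600),interpolation=cv2.INTER_CUBIC))
E
```

```text
clock: 20.75
position: [0.6367, 0.0443, 0.0712]
tool_rot: [-2.674, 1.562, 0.505]
force: [-0.9, 0.1, 0.4]
grip_width: 0.0856
clock: 21.55
position: [0.6443, -0.1878, 0.2214]
tool_rot: [-2.721, 1.561, 0.458]
force: [-0.1, -0.4, 0.1]
grip_width: 0.0853
clock: 22.15
position: [0.6497, -0.3613, 0.2211]
tool_rot: [-2.845, 1.562, 0.33]
force: [0.2, 0.3, -0.1]
grip_width: 0.0856
```

View pics/side7z.png

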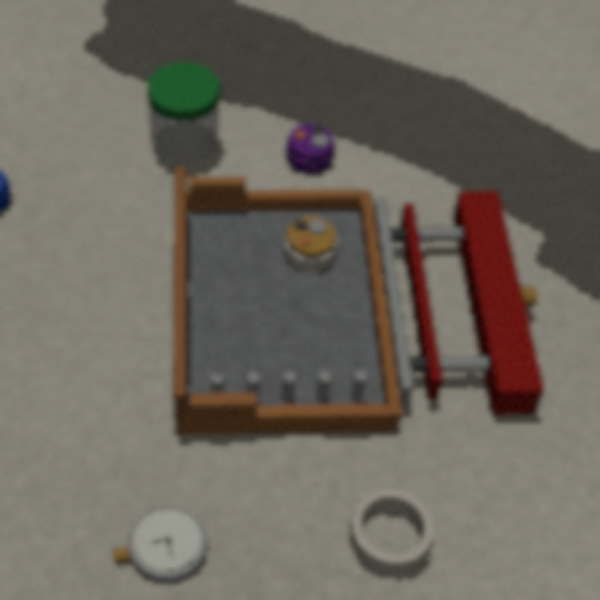

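View pics/top7.png

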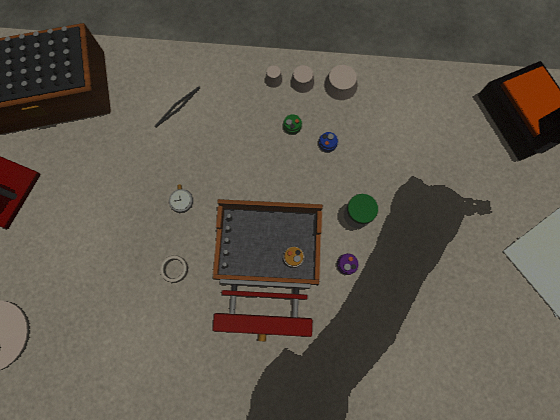

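The top view shows the tray front on the bar at row 282 or so, and the jar (362,208), watch (181,201), ring (174,269) and purple look-alike (348,264) haven't moved. One numeric check of gap and squareness.

```bash
python3 - <<'E'
from h import *
a=cv2.imread('pics/top7.png')
cv2.imwrite('pics/t7z.png',cv2.resize(a[255:300,205:330],None,fx=6,fy=6,interpolation=cv2.INTER_CUBIC))
f=a.astype(float)+4; lr=100*np.log(f[:,:,2]/f[:,:,0])
print('front',edge(lr,'top',(214,277),(319,283),.02,-1))
print('back',edge(lr,'top',(219,201),(322,206),.045,1))
print('block r',edge(lr,'top',(212,331),(311,336),.03,-1))
b=cv2.imread('pics/top0.png')
for n,(u,v) in dict(jar=(362,208),watch=(181,201),ring=(174,269),purple=(348,264)).items():
    print(n,np.abs(a[v-18:v+18,u-18:u+18].astype(float)-b[v-18:v+18,u-18:u+18]).mean().round(2))
E
```

```text
front (np.float32(2.1129777), np.float32(0.4566457))
back (np.float32(2.1626265), np.float32(0.59584343))
block r (np.float32(2.329413), np.float32(0.36822802))
jar 5.34
watch 9.33
ring 8.94
purple 10.18
```

View pics/t7z.png

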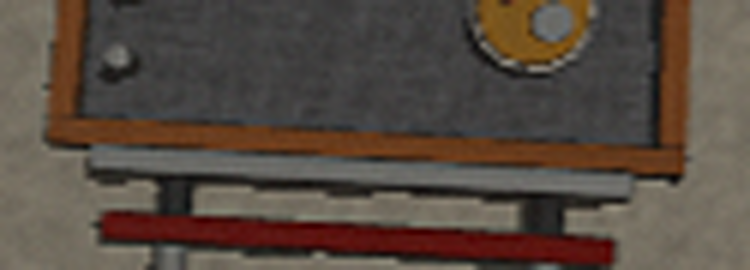

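The tray front (x=0.4566) is flush on the bar (0.4567) along its length. Its yaw is 2.1° against 2.2–2.3° for the stop, and it's centred. The bystander differences only reflect overall image noise and brightness. Handing in.

```bash
python3 -c "
from workcell import bot
print(bot.job_done())"
```

```text
the job is handed in; nothing more can be done
None
```

The job is handed in: the tray sits square and flush against the stop bar, with the movement upright and the hand well clear. It took about 22 s of the 54 s allowed.

- **Drag:** I hooked both open fingers behind the back wall and dragged the tray along, turning it about 3° to match the bar. Dragging took about 5 N, and contact was felt at hand x ≈ 0.6065.
- **Press:** The wrist read 14.5–15.8 N over about 0.8 s, so roughly 10 N went on the bar beyond the drag. From how far the bar moved (about 2.1 mm) it would be 12–13 N, a little more, but still under 15 N.
- **Release:** The back of the tray had ridden up about 1–2 mm with the fingers during the press. I lowered it to the bench, eased off to zero force and backed away.
- **Final pictures:** The tray front measured x = 0.4566 against 0.4567 for the bar face, with yaw 2.1° against 2.2–2.3° for the stop. The jar, pocket watch, casing ring and purple look-alike were at the same pixel positions as at the start.
- **Not checked:** I didn't measure the force left on the bar after release. About 0.5 mm of hand travel suggests 2–3 N. The pixel comparison of the bystanders was inconclusive because it picked up overall image noise and brightness, so I judged by where they appeared.

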